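# Uncover and set a bench controller's toggles

### The arm

A 6-joint arm with a two-finger parallel gripper is mounted at the origin on the work surface. World frame = base frame: x ahead of the robot, y to its left, z up, the work surface at z = 0. Lengths are in m, angles in rad, forces in N, time in s.
With the tool pointing down it reaches from about 0.35 to 0.875 m from the base axis. Payload 15.5 kg.
Tool frame: the origin (TCP) lies on the mounting face of the last link; the fingertips stand 173 mm ahead of it and the grasp point (between the pads) lies 155 mm ahead of it; x points along the fingers, y is the direction in which the jaws open and shut, and the axes are right-handed (so a half turn about x gives the same grasp; the last joint's range is limited). The gripper opens to 85 mm and grips with 20 to 120 N. Pads are 22 mm wide; open, the fingers measure 114 mm over their backs; the gripper's body (76 mm by 85 mm) begins 54 mm behind the grasp point. The pads swing forward as they close: fully open they stand 13 mm farther back than shut.
Start: joints at [1.163, 0.494, 1.345, -0, 1.302, -0.096], TCP at [0.192, 0.595, 0.405] pointing down, gripper open.
Joint ranges: [-2.91, 2.91], [-0.82, 2.16], [0.22, 2.67], [-1.22, 4.37], [0.12, 2.79], [-3.08, 3.08]. Speed limits (rad/s): [1.89, 1.89, 2.57, 3.01, 3.01, 3.01].

### API

Orientations are given as a unit quaternion [x, y, z, w].
In Python, from bench import ctrl, cams, models gives the robot as it stands.
- The arm moves only by the shell command python3 -m handwheel 'ROWS' [OPENING] [FORCE]. ROWS is JSON, a list of rows, each a list of 6 numbers: the shift along the world's x, y, z in cm, then the turn, a rotation vector about the world's x, y, z in degrees. A call has 1 to 8 rows; each row shifts and turns the pose as measured when the row begins; what a row does not reach is not made up. A row lasts 1/8 s, in which the tool goes at most 62.5 mm and 10.7 degrees, less where a joint would pass 70% of its speed; a pose out of reach is approached as far as the arm can. A call is refused whole if a number of a shift passes 6.25 or a number of a turn 10.7, either way. A call with a gripper value outside its range is refused whole. OPENING is the finger opening in cm, from 0 to 8.54, set as the call begins (- or left out, the last holds). The fingers move at their own pace and stop on an object; FORCE is the grip in N (left out, the last holds). Time passes only in rows, so rows that do not move let the fingers close. It gives the time, the measured TCP pose, the force and the opening at its end, in the units of the state.
- ctrl.get_state(): the state, without advancing time (a new reading comes with each control period).
- cams.grab_frame(name): name is "scene" or "top" or "wrist"; returns (picture, depth): 480x640x3 uint8, red, green, blue; 480x640 float32, m along the optical axis (not along the pixel's ray), 0 where there is no reading.
- cams.camera_info(name): a dict with "K" (3x3 intrinsics, pixels), "xyz" and "attitude" of the camera in the world; the wrist camera has in their place "tool_from_camera" (4x4, takes a point from camera to tool coordinates, whose origin is the TCP and whose axes are the tool frame's). Camera axes: x right, y up, looking along -z (the intrinsics and any distortion apply to the point x, -y, -z); pixel columns grow to the right and rows downward; lengths in m; the calibration is good to about 2 mm. A picture is of the moment at which its call begins: read the wrist's pose just before it. camera_info takes no time and is no camera call.
- ctrl.hand_in(): hands the job in, once; it reports no verdict.
Trained networks look in the newest picture that a camera, given by its name, has taken for a name from the list of things; names that differ only in an ending like _2 or _b are one class to them, and where a whole thing is asked for, a point or a joint stands for the part that bears it (a point fixed in the world has none). Each returns a list of dicts, best first, with "score" (0 to 1); they miss things now and then, are a little off and sometimes report something else, mostly with a low value. They report only what shows in the picture. A call takes as long as a camera call. They do not tell look-alikes from the thing itself.
- models.trace(camera, name): "region" (480x640 bool, what is visible of it) and "pixel" ([column, row] in pixels, amid what is visible of it).
The state is a dict: "t": time; "joint_positions": joint angles; "joint_velocities": joint speeds; "effort": joint torques, N m; "ee_pos": TCP position; "eef_rot": TCP orientation; "contact_force": force on the tool from outside, world axes, zero at the start; "moment": the same for the moment, N m; "finger_gap": opening from 0.0 (shut) to 1.0 (fully open).
Only numpy, scipy, OpenCV 4.12 (cv2) and the standard library are available. Lean on these libraries where they do the work, as an engineer would, in place of code of your own. Each camera call takes 0.05 s, during which the arm holds its last target. There are 200 camera calls.

### The job

On the sloping bench controller, press the cover's yellow snap tab inward and, keeping it pressed, lift the blue cover off; set the cover down gently inside the grey tray, open side down as it was, and let go. Then flip both orange-capped toggles fully up the slope without disturbing the white ones, and leave the circuit board, jar and screwdriver where they are.

Things in the scene. Friction and masses are not known exactly. Their poses are not given: they have to be found in the camera images.
- panel: black panel of the grey controller, 190 mm up the slope by 200 mm wide, sloping 28 degrees to face up and towards the robot; fixed. Origin: middle of its surface, 73 mm above the table; x up the slope (away from the robot), y level along the toggle row, z square out of the panel. A 6 mm high rim, 54 by 118 mm over all, stays round the cover's seat
- catch (a point): top middle of the small steel catch on the panel, 10.5 mm high, 26 mm wide (y), from x = -34.5 to -42.5 mm; it hooks over the tab's barb. Fingers that pinch the cover must stay above it
- cover_mid (a point): middle of the blue cover, half-way up, with the cover's axes. The cover is a loose open-bottomed hood, 46 (x) by 110 (y) by 40 mm high (z), 3 mm walls, 0.1 kg. At the start it sits on the panel with axes parallel to the panel's, this point at panel (0, 0, 20 mm), held only by the snap tab; once the tab is in it lifts straight off along the panel's z
- tab_face (a point): middle of the outer face of the cover's yellow snap tab, on the cover's -x side (robot side): a sprung plate 26 mm wide, 3 to 36 mm above the cover's underside. Its face is 33.5 mm from the cover's middle, the plain opposite face 23 mm: 56.5 mm across, 50.5 mm with the tab fully in. Both faces can be pinched at once
- tab (a joint): travel of the snap tab into the cover (along the cover's +x), m: 0 = out, 0.006 = pressed to its stop; from 0.004 its barb is clear of the catch. Spring: 1.4 N starts it, 5.6 N holds it at the stop
- tray_in (a point): middle of the inner floor of the fixed grey tray, 5 mm above the table; tray 130 mm (its x) by 180 mm (its y) outside, 5 mm walls, 14 mm high
- tgl_a_tip (a point): centre of the round end of a toggle with an orange cap (lever 7 mm thick, cap 10 mm across; pivot 8 mm above the panel's surface, at panel x = 0; this point is 21 mm from the pivot, about 28 mm above the panel, and the very top 5 mm beyond it). The four toggles stand side by side along the panel's y at 28 mm spacing, in any order, under the cover
- tgl_b_tip (a point): centre of the round end of a toggle with an orange cap (lever 7 mm thick, cap 10 mm across; pivot 8 mm above the panel's surface, at panel x = 0; this point is 21 mm from the pivot, about 28 mm above the panel, and the very top 5 mm beyond it). The four toggles stand side by side along the panel's y at 28 mm spacing, in any order, under the cover
- tgl_c_tip (a point): centre of the round end of a toggle with a white cap (lever 7 mm thick, cap 10 mm across; pivot 8 mm above the panel's surface, at panel x = 0; this point is 21 mm from the pivot, about 28 mm above the panel, and the very top 5 mm beyond it). The four toggles stand side by side along the panel's y at 28 mm spacing, in any order, under the cover
- tgl_d_tip (a point): centre of the round end of a toggle with a white cap (lever 7 mm thick, cap 10 mm across; pivot 8 mm above the panel's surface, at panel x = 0; this point is 21 mm from the pivot, about 28 mm above the panel, and the very top 5 mm beyond it). The four toggles stand side by side along the panel's y at 28 mm spacing, in any order, under the cover
- tgl_a (a joint): lever angle of orange toggle a (starts down), rad: 0 = leaning 20 degrees down the slope (to the robot), 0.7 = fully up, leaning 20 degrees up the slope; stays where left, about 1.5 N at the tip moves it
- tgl_b (a joint): lever angle of orange toggle b (starts down), rad: 0 = leaning 20 degrees down the slope (to the robot), 0.7 = fully up, leaning 20 degrees up the slope; stays where left, about 1.5 N at the tip moves it
- tgl_c (a joint): lever angle of white toggle c (starts down), rad: 0 = leaning 20 degrees down the slope (to the robot), 0.7 = fully up, leaning 20 degrees up the slope; stays where left, about 1.5 N at the tip moves it
- tgl_d (a joint): lever angle of white toggle d (starts up), rad: 0 = leaning 20 degrees down the slope (to the robot), 0.7 = fully up, leaning 20 degrees up the slope; stays where left, about 1.5 N at the tip moves it
- pcb: bystander: blue cross-shaped circuit board lying on the table, 100 by 74 by 5 mm (8 mm at its parts); origin under its centre
- flux: bystander: amber jar with black lid, 44 mm across, 50 mm high; origin under its centre
- driver: bystander: screwdriver with red handle lying on the table, 160 mm long, 26 mm high; origin under its middle
Not all that is in view belongs to the job. There is more than one size of the part that bears tray_in; the job needs the largest.

How it is judged:
By the outcome, as a careful person would: the job done as asked, in the order asked, and still so for the second after the job is handed in, with the robot touching nothing.
It also fails if it takes over 61 s, if anything falls off the work surface, if the arm or the gripper's body presses on something with over 40 N, if the wrist force passes 120 N, or if a joint passes its speed limit or range.

## Working session

There is one attempt and no reset: what is moved stays moved. The work goes in short steps, Python scripts to look and compute and a shell command to move; the robot and the scene stay as the last step left them, time stands still between calls to the robot, and variables do not carry over. Pictures are saved under pics/ and viewed, about 8 in all and at most 12, crops included, and the job is handed in when it is done.

```bash
mkdir -p pics; ls; cat > h.py <<'E'
import numpy as np, cv2, sys
from scipy.spatial.transform import Rotation as R
from bench import ctrl, cams, models
def cam(name, st=None):
    i=cams.camera_info(name); K=np.array(i["K"])
    if "tool_from_camera" in i:
        st=st or ctrl.get_state(); T=np.eye(4); T[:3,:3]=R.from_quat(st["eef_rot"]).as_matrix(); T[:3,3]=st["ee_pos"]
        return K, T@np.array(i["tool_from_camera"]), i
    T=np.eye(4); a=np.array(i["attitude"],float)
    T[:3,:3]=a if a.shape==(3,3) else R.from_quat(a).as_matrix(); T[:3,3]=i["xyz"]
    return K,T,i
def cloud(K,T,d):
    v,u=np.mgrid[:480,:640]
    p=np.stack([(u-K[0,2])/K[0,0]*d,-(v-K[1,2])/K[1,1]*d,-d],-1)
    return p@T[:3,:3].T+T[:3,3]
def grab(name):
    st=ctrl.get_state(); K,T,i=cam(name,st); im,d=cams.grab_frame(name)
    return im,d,cloud(K,T,d),K,T
def save(im,f): cv2.imwrite('pics/'+f,cv2.cvtColor(im,cv2.COLOR_RGB2BGR))
E
python3 - <<'E'
from h import *
print(ctrl.get_state())
for n in("scene","top"):
    im,d,P,K,T=grab(n); save(im,n+'.png'); print(n,{k:v for k,v in cams.camera_info(n).items()})
    np.savez(n+'.npz',im=im,d=d,P=P)
    for q in("panel","cover_mid","tab_face","catch","tray_in","pcb","flux","driver"):
        for r in models.trace(n,q)[:3]:
            m=r["region"]&(d>0); print(q,round(r["score"],2),np.round(r["pixel"]),m.sum(),np.round(np.median(P[m],0),3) if m.any() else '')
E
```

```text
pics
{'t': 0.0, 'joint_positions': array([ 1.16351235e+00,  4.94180278e-01,  1.34614547e+00,  1.97431805e-05,
        1.30251044e+00, -9.54856058e-02]), 'joint_velocities': array([-0.0005656 ,  0.00021156, -0.00080784,  0.00103008, -0.0005383 ,
       -0.00069035]), 'effort': array([ 3.98701988e-03, -8.82180476e+01, -3.83871925e+01,  9.18937349e-05,
        1.03222360e-02,  6.87043766e-06]), 'ee_pos': array([0.19165502, 0.59472523, 0.40409707]), 'eef_rot': array([ 0.10936901,  0.69864667, -0.11021734,  0.69841491]), 'contact_force': array([0.59224736, 0.42001441, 0.33286647]), 'moment': array([ 0.03396224, -0.01129534, -0.01648669]), 'finger_gap': 0.9983179052690878}
scene {'K': array([[518.76962139,   0.        , 320.02338984],
       [  0.        , 518.76962139, 238.70504216],
       [  0.        ,   0.        ,   1.        ]]), 'xyz': array([1.1852286 , 0.61646897, 0.93048202]), 'attitude': array([0.14604339, 0.35134161, 0.85854473, 0.34370242])}
panel 0.83 [265. 210.] 1528 [ 0.635 -0.135  0.094]
cover_mid 0.63 [268. 191.] 865 [ 0.605 -0.17   0.107]
catch 0.57 [263. 208.] 1423 [ 0
[... 452 characters left out ...]
      ,   1.        ]]), 'xyz': array([0.46510414, 0.00453795, 1.45834899]), 'attitude': array([-0.03517595,  0.03054133,  0.709237  , -0.70342929])}
panel 0.96 [395. 230.] 5244 [ 0.624 -0.173  0.083]
cover_mid 0.7 [399. 243.] 1325 [ 0.593 -0.179  0.106]
tab_face 0.46 [400. 258.] 18 [ 0.564 -0.185  0.091]
catch 0.81 [393. 232.] 5467 [ 0.622 -0.172  0.083]
tray_in 0.94 [245. 336.] 1998 [0.392 0.169 0.004]
tray_in 0.8 [253. 248.] 4176 [0.586 0.15  0.005]
tray_in 0.56 [241. 170.] 1901 [0.785 0.176 0.004]
pcb 0.87 [313. 335.] 698 [0.389 0.007 0.005]
flux 0.57 [130. 304.] 357 [0.469 0.424 0.048]
driver 0.88 [491. 265.] 478 [ 0.548 -0.409  0.02 ]
driver 0.15 [393. 233.] 5396 [ 0.623 -0.174  0.083]
```

```bash
python3 - <<'E'
from h import *
for n in("top","scene"):
    z=np.load(n+'.npz'); im,d,P=z['im'],z['d'],z['P']
    hsv=cv2.cvtColor(im,cv2.COLOR_RGB2HSV)
    near=(np.abs(P[...,0]-.6)<.17)&(np.abs(P[...,1]+.17)<.17)&(d>0)
    blue=near&(hsv[...,0]>95)&(hsv[...,0]<130)&(hsv[...,1]>100)&(P[...,2]>.07)
    yel=near&(hsv[...,0]>20)&(hsv[...,0]<35)&(hsv[...,1]>100)
    blk=near&(hsv[...,2]<70)&(P[...,2]>.03)
    # panel plane fit (robust)
    Q=P[blk]
    for _ in range(6):
        c=Q.mean(0); nn=np.linalg.svd(Q-c,full_matrices=False)[2][2]; nn*=np.sign(nn[2]); Q=Q[np.abs((Q-c)@nn)<.004]
    print(n,'panel',len(Q),'tilt',np.degrees(np.arccos(nn[2])),'az uphill',np.degrees(np.arctan2(-nn[1],-nn[0])),c)
    x=np.array([0,0,1])-nn*nn[2]; x/=np.linalg.norm(x); y=np.cross(nn,x); B=np.stack([x,y,nn],1)
    for nm,m in(('panel',None),('blue',blue),('yel',yel)):
        L=((Q if m is None else P[m])-c)@B
        if nm=='blue': L=L[(L[:,2]>.034)&(L[:,2]<.046)]; print('h',np.median(L[:,2]))
        r=cv2.minAreaRect((L[:,:2]*1000).astype(np.float32)); cc=c+B@np.r_[np.array(r[0])/1000,np.median(L[:,2])]
        print(nm,len(L),np.round(r[0],1),np.round(r[1],1),r[2],'world',np.round(cc,4))
    # tray
    tr=(np.abs(P[...,0]-.587)<.14)&(np.abs(P[...,1]-.15)<.15)&(P[...,2]>.009)&(P[...,2]<.022)&(d>0)
    r=cv2.minAreaRect((P[tr][:,:2]*1000).astype(np.float32)); print('tray',tr.sum(),r)
z=np.load('top.npz')['im']; s=np.load('scene.npz')['im']
save(np.vstack([cv2.resize(z[120:380,100:540],(800,473))]),'v1.png')
E
```

```text
top panel 3816 tilt 27.87447762550681 az uphill 10.434196175563754 [ 0.61168309 -0.17700905  0.07553323]
panel 3816 [-5.5  1.4] [188.8 198.5] 0.30686843395233154 world [ 0.6066 -0.1765  0.073 ]
h 0.039795743724157666
blue 975 [-7. -0.] [110.9  49.1] 89.76215362548828 world [ 0.5873 -0.1815  0.1074]
yel 137 [-22.1  54.6] [181.8 315.4] 19.762765884399414 world [ 0.5822 -0.1269  0.0659]
tray 835 ((590.0792236328125, 147.17825317382812), (300.3132629394531, 268.20361328125), 87.99012756347656)
scene panel 872 tilt 27.908937491549207 az uphill 10.610334484729117 [ 0.62760125 -0.14987653  0.0911032 ]
panel 872 [-23.7 -20.2] [195.  180.4] 89.47653198242188 world [ 0.6107 -0.1736  0.08  ]
h 0.03956169660186076
blue 227 [-25.2 -24. ] [108.2  41.5] 88.0962142944336 world [ 0.592  -0.181   0.1143]
yel 13 [ 41.8 -68.1] [36.7 12. ] 67.62549591064453 world [ 0.6759 -0.2101  0.1118]
tray 1409 ((580.6716918945312, 133.93807983398438), (259.8571472167969, 225.53163146972656), 2.7499747276306152)
```

View pics/v1.png

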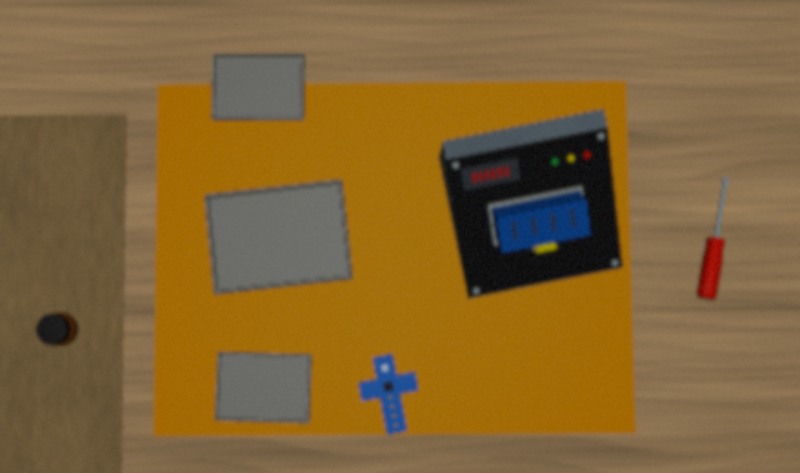

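```bash
cat >> h.py <<'E'
O=np.array([.6066,-.1765,.073]); yaw=np.radians(10.5); th=np.radians(28)
PX=np.array([np.cos(th)*np.cos(yaw),np.cos(th)*np.sin(yaw),np.sin(th)]); PY=np.array([-np.sin(yaw),np.cos(yaw),0]); PN=np.cross(PX,PY)
B=np.stack([PX,PY,PN],1)
def tool(x,y): return np.stack([x,y,np.cross(x,y)],1)
def go(pos,Rt):
    st=ctrl.get_state(); R0=R.from_quat(st["eef_rot"]); d=(np.array(pos)-st["ee_pos"])*100
    rv=np.degrees((R.from_matrix(Rt)*R0.inv()).as_rotvec())
    print('t',round(st['t'],2),'shift cm',d.round(2),'turn deg',rv.round(1),np.linalg.norm(d).round(1),np.linalg.norm(rv).round(1),'F',np.round(st['contact_force'],1),'gap',round(st['finger_gap'],3))
E
python3 - <<'E'
from h import *
st=ctrl.get_state(); print(R.from_quat(st["eef_rot"]).as_matrix().round(2))
print(B.round(3)); print(cams.camera_info('wrist')['tool_from_camera'])
for s in(1,-1): go(O+.34*PN, tool(-PN,s*PX))
E
```

```text
[[-0.    0.31  0.95]
 [ 0.    0.95 -0.31]
 [-1.    0.   -0.  ]]
[[ 0.868 -0.182 -0.462]
 [ 0.161  0.983 -0.086]
 [ 0.469  0.     0.883]]
[[ 5.13608629e-04  2.71693151e-01 -9.62383794e-01  2.99153273e-02]
 [ 9.99999660e-01 -7.59789783e-04  3.19185315e-04 -5.31100081e-04]
 [-6.44488911e-04 -9.62383632e-01 -2.71693449e-01 -6.89477997e-02]
 [ 0.00000000e+00  0.00000000e+00  0.00000000e+00  1.00000000e+00]]
t 0.9 shift cm [ 25.79 -80.05  -3.15] turn deg [ 19.4 -22.1 -60.4] 84.2 67.1 F [-0.3  0.1  0.1] gap 0.997
t 0.9 shift cm [ 25.79 -80.05  -3.15] turn deg [-25.2 -22.2 115.6] 84.2 120.4 F [-0.3  0.1  0.1] gap 0.997
```

```bash
python3 -m handwheel '[[3,-5,0,1.2,-1.4,-3.8],[3,-5,0,1.2,-1.4,-3.8],[3,-5,0,1.2,-1.4,-3.8],[3,-5,0,1.2,-1.4,-3.8],[3,-5,0,1.2,-1.4,-3.8],[2,-5,0,1.2,-1.4,-3.8],[2,-5,0,1.2,-1.4,-3.8],[2,-5,0,1.2,-1.4,-3.8]]' 8.54 30 | tail -3
python3 -m handwheel '[[1,-5,0,1.2,-1.4,-3.8],[1,-5,0,1.2,-1.4,-3.8],[1,-5,0,1.2,-1.4,-3.8],[1,-5,0,1.2,-1.4,-3.8],[1,-5,0,1.2,-1.4,-3.8],[0,-5,0,1.2,-1.4,-3.8],[0,-5,0,1.2,-1.4,-3.8]]' | tail -3
python3 -c "
from h import *
go(O+.34*PN, tool(-PN,PX)); print(ctrl.get_state()['joint_positions'])"
```

```text
eef_rot: [0.362, 0.576, -0.219, 0.699]
contact_force: [0.5, 0.8, 0.7]
finger_gap: 1.003
eef_rot: [0.558, 0.422, -0.303, 0.648]
contact_force: [1.6, 0.3, 1.0]
finger_gap: 0.999
t 2.77 shift cm [-0.68 -2.84 -3.43] turn deg [ 1.3  0.1 -1.6] 4.5 2.0 F [1.6 0.3 1. ] gap 0.999
[-0.60179395  0.23639919  1.82891989  0.48487609  0.77420304 -1.11642791]
```

```bash
python3 -m handwheel '[[-0.7,-2.8,-3.4,1.3,0.1,-1.6],[0,0,0,0,0,0],[0,0,0,0,0,0]]' | tail -1
python3 - <<'E'
from h import *
go(O+.34*PN, tool(-PN,PX)); print(ctrl.get_state()['joint_positions'].round(2))
im,d,P,K,T=grab('wrist'); save(im,'w1.png'); np.savez('w1.npz',im=im,d=d,P=P)
L=(P-O)@B
for q in("tab_face","catch","cover_mid","panel"):
    for r in models.trace('wrist',q)[:2]:
        m=r["region"]&(d>0); print(q,round(r["score"],2),np.round(r["pixel"]),m.sum(),np.percentile(L[m],[5,50,95],axis=0).round(4).tolist() if m.any() else '')
hsv=cv2.cvtColor(im,cv2.COLOR_RGB2HSV)
ok=(d>0)&(np.abs(L[...,0])<.12)&(np.abs(L[...,1])<.12)
blue=ok&(hsv[...,0]>95)&(hsv[...,0]<130)&(hsv[...,1]>100)&(L[...,2]>.034)&(L[...,2]<.046)
yel=ok&(hsv[...,0]>20)&(hsv[...,0]<35)&(hsv[...,1]>100)&(L[...,2]>.005)
pan=ok&(np.abs(L[...,2])<.006)
for nm,m in(('blue',blue),('yel',yel),('pan',pan)):
    if m.sum()>10:
        r=cv2.minAreaRect((L[m][:,:2]*1000).astype(np.float32)); print(nm,m.sum(),np.round(r[0],1),np.round(r[1],1),round(r[2],1),'z',np.percentile(L[m][:,2],[5,50,95]).round(4),np.percentile(L[m][:,:2],[1,99],axis=0).round(4).tolist())
E
```

```text
finger_gap: 0.999
t 3.15 shift cm [ 0.03  0.4  -0.05] turn deg [0.  0.2 0.4] 0.4 0.5 F [ 1.  -0.   0.1] gap 0.999
[-0.67  0.3   1.86  0.56  0.73 -1.23]
tab_face 0.58 [278. 226.] 643 [[-0.0353, -0.0143, 0.0116], [-0.0315, -0.0015, 0.0378], [-0.0258, 0.0098, 0.039]]
catch 0.62 [356. 182.] 52955 [[-0.0886, -0.0914, 0.0007], [0.0009, 0.0185, 0.0019], [0.0848, 0.0908, 0.0044]]
cover_mid 0.62 [319. 223.] 11794 [[-0.0257, -0.0506, 0.0382], [-0.0031, 0.0022, 0.0418], [0.0186, 0.0487, 0.043]]
panel 0.96 [352. 188.] 52949 [[-0.0887, -0.0914, 0.0007], [0.0009, 0.0184, 0.0019], [0.0848, 0.0907, 0.0043]]
blue 10436 [-1.9 -3. ] [ 46.1 110.3] 0.5 z [0.0407 0.0418 0.043 ] [[-0.0239, -0.0562], [0.0206, 0.0517]]
yel 624 [  7.  -27.4] [ 26.1 131.2] 57.9 z [0.0109 0.0378 0.0393] [[-0.0351, -0.0522], [0.0652, 0.0101]]
pan 56572 [ 3.9 -2.8] [210.5 200.5] 0.6 z [-0.0015  0.0018  0.0039] [[-0.0981, -0.0999], [0.1042, 0.0959]]
```

View pics/w1.png

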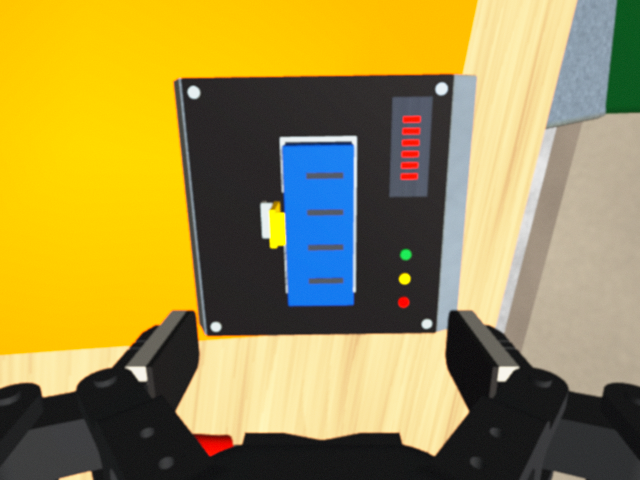

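```bash
echo 'O=O+B@np.array([-.0015,-.0025,.0015])' >> h.py; python3 -c "
from h import *
go(O+B@[-.003,0,.188], tool(-PN,PX)); print(PN*5)"
```

```text
t 3.4 shift cm [  6.63   1.3  -13.56] turn deg [0.1 0.2 0.3] 15.1 0.4 F [-0.4 -0.3 -0.8] gap 1.003
[-2.30805109 -0.42777198  4.41473796]
```

```bash
python3 -m handwheel '[[1.6,0.3,-3.3,0,0.1,0.2],[1.6,0.3,-3.3,0,0,0],[1.2,0.2,-2.5,0,0,0],[0,0,0,0,0,0]]' | tail -1
python3 -c "
from h import *
go(O+B@[-.003,0,.188], tool(-PN,PX))"
```

```text
finger_gap: 0.999
t 3.9 shift cm [ 2.01  0.31 -4.46] turn deg [ 0.3  0.3 -0. ] 4.9 0.4 F [0.3 0.6 0.6] gap 0.999
```

```bash
python3 -m handwheel '[[0.7,0.1,-1.5,0.3,0.3,0],[0.7,0.1,-1.5,0,0,0],[0.6,0.1,-1.4,0,0,0],[0,0,0,0,0,0]]' | tail -1
python3 -c "
from h import *
go(O+B@[-.003,0,.188], tool(-PN,PX))"
```

```text
finger_gap: 1.004
t 4.4 shift cm [-0.13  0.   -0.03] turn deg [ 0.1  0.2 -0.1] 0.1 0.2 F [1.  0.7 0.7] gap 1.004
```

```bash
python3 -m handwheel '[[-0.1,0,-0.05,0,0,0],[0,0,0,0,0,0],[0,0,0,0,0,0],[0,0,0,0,0,0],[0,0,0,0,0,0],[0,0,0,0,0,0]]' 0 30 | tail -2
python3 - <<'E'
from h import *
go(O+B@[-.003,0,.188], tool(-PN,PX))
im,d,P,K,T=grab('wrist'); save(im[100:,100:540],'w2.png')
E
```

```text
contact_force: [-1.2, -0.7, -1.5]
finger_gap: 0.572
t 5.15 shift cm [ 0.04  0.03 -0.18] turn deg [ 0.1  0.3 -0. ] 0.2 0.3 F [-1.2 -0.7 -1.5] gap 0.572
```

View pics/w2.png

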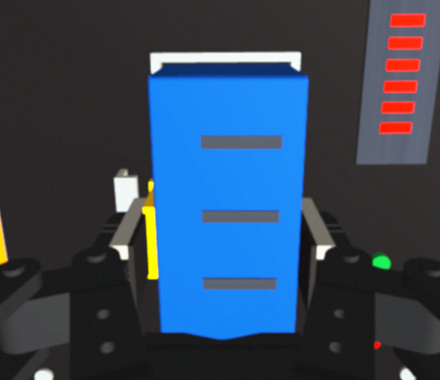

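```bash
python3 -m handwheel '[[-0.46,-0.09,0.88,0,0,0],[-0.69,-0.13,1.32,0,0,0],[-0.92,-0.17,1.77,0,0,0],[-0.92,-0.17,1.77,0,0,0],[-0.92,-0.17,1.77,0,0,0],[-0.92,-0.17,1.77,0,0,0],[-0.92,-0.17,1.77,0,0,0],[0,0,0,0,0,0]]' | tail -2
python3 - <<'E'
from h import *
go(O+B@[-.003,0,.188], tool(-PN,PX))
im,d,P,K,T=grab('wrist'); a=im[100:,100:540]
im2,d2,P2,K2,T2=grab('scene'); np.savez('s2.npz',im=im2,d=d2,P=P2)
save(np.hstack([cv2.resize(a,(400,345)),cv2.resize(im2[120:360,150:428],(400,345))]),'w3.png')
E
```

```text
contact_force: [-0.0, -0.1, -1.2]
finger_gap: 0.575
t 6.2 shift cm [  6.33   1.14 -12.1 ] turn deg [0.3 0.3 0.1] 13.7 0.4 F [-0.  -0.1 -1.2] gap 0.575
```

View pics/w3.png

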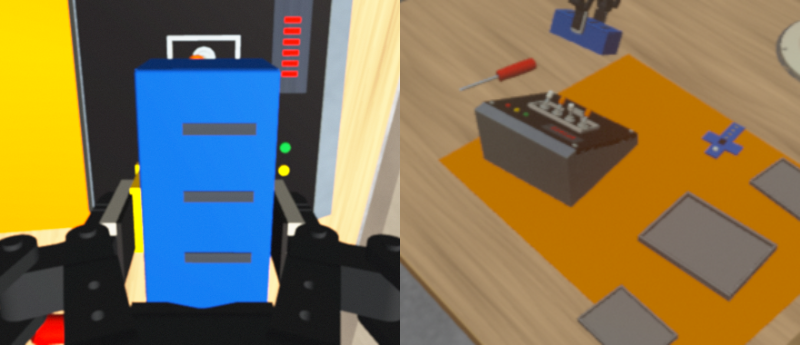

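```bash
cat >> h.py <<'E'
a=np.radians(6.); Rp=tool(np.array([0,0,-1.]),np.array([np.cos(a),np.sin(a),0]))
TR=np.array([.584,.150,0])
E
python3 -c "
from h import *
go(TR+[0,0,.30], Rp)"
```

```text
t 6.3 shift cm [13.13 35.71 -5.78] turn deg [-3.8 27.9 -4.4] 38.5 28.5 F [ 0.1 -0.  -1.8] gap 0.574
```

```bash
python3 -m handwheel '[[0.5,4,0.5,0,0,0],[1,4.5,0.3,-0.5,4,-0.6],[2,4.5,0,-0.5,4,-0.6],[2,4.5,0,-0.5,4,-0.6],[2,4.5,0,-0.5,4,-0.6],[2,4.5,-1,-0.5,4,-0.6],[2,4.5,-2,-0.6,4,-0.6],[1.5,4,-2,-0.6,4,-0.6]]' | tail -2
python3 -c "
from h import *
go(TR+[0,0,.30], Rp)"
```

```text
contact_force: [0.2, -0.2, -0.6]
finger_gap: 0.57
t 7.3 shift cm [-0.17 -0.37 -0.99] turn deg [ 0.3 -1.   0.2] 1.1 1.1 F [ 0.2 -0.2 -0.6] gap 0.57
```

```bash
python3 -m handwheel '[[-0.1,-0.4,-1,0.3,-0.8,0.2],[0,0,-3,0,0,0],[0,0,-3,0,0,0],[0,0,-1.5,0,0,0],[0,0,0,0,0,0],[0,0,0,0,0,0]]' | tail -2
python3 - <<'E'
from h import *
go(TR+[0,0,.195], Rp)
im,d,P,K,T=grab('scene')
hsv=cv2.cvtColor(im,cv2.COLOR_RGB2HSV)
m=(d>0)&(hsv[...,0]>95)&(hsv[...,0]<130)&(hsv[...,1]>100)&(np.abs(P[...,0]-.587)<.12)&(np.abs(P[...,1]-.15)<.12)
print(m.sum(),np.percentile(P[m],[1,50,99],axis=0).round(4))
save(cv2.resize(im[180:400,250:480],(600,574)),'p1.png')
E
```

```text
contact_force: [-0.4, 0.6, -1.4]
finger_gap: 0.578
t 8.05 shift cm [-0.1  -0.5  -2.14] turn deg [-0.  -0.6 -0.4] 2.2 0.8 F [-0.4  0.6 -1.4] gap 0.578
418 [[0.5618 0.1019 0.0646]
 [0.5845 0.18   0.0694]
 [0.6132 0.2095 0.1004]]
```

View pics/p1.png

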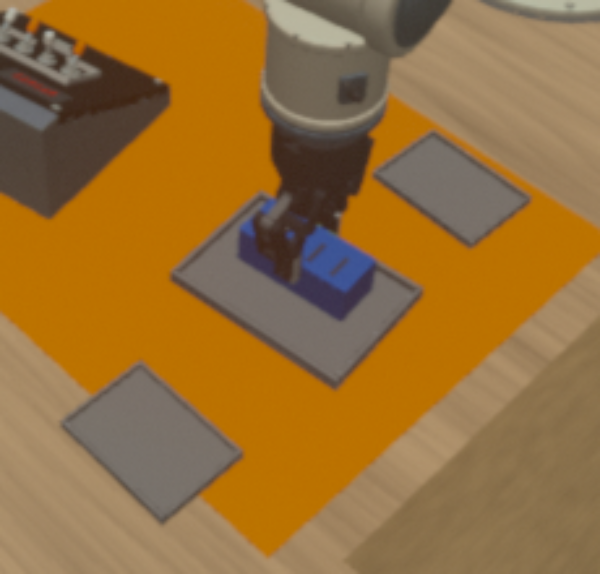

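```bash
python3 -m handwheel '[[0,-0.4,-0.8,0,-0.6,-0.3],[0,0,-0.7,0,0,0],[0,0,-0.3,0,0,0],[0,0,0,0,0,0],[0,0,0,0,0,0]]' | tail -2
python3 -c "
from h import *
go(TR+[0,0,.195], Rp)"
```

```text
contact_force: [0.1, -0.2, -1.8]
finger_gap: 0.577
t 8.72 shift cm [-0.15 -0.06 -0.39] turn deg [-0.1  0.2 -0.1] 0.4 0.2 F [ 0.1 -0.2 -1.8] gap 0.577
```

```bash
for i in 1 2 3; do python3 -m handwheel '[[0,0,-0.1,0,0,0],[0,0,0,0,0,0]]' | tail -2; done
python3 -c "
from h import *
go(TR+[0,0,.195], Rp)"
```

```text
contact_force: [0.3, 0.1, -1.1]
finger_gap: 0.575
contact_force: [-0.1, 0.9, -0.8]
finger_gap: 0.574
contact_force: [0.2, -0.7, -1.2]
finger_gap: 0.574
t 9.47 shift cm [-0.16 -0.07 -0.1 ] turn deg [-0.1  0.2 -0.1] 0.2 0.2 F [ 0.2 -0.7 -1.2] gap 0.574
```

```bash
for i in 1 2 3 4; do python3 -m handwheel '[[0,0,-0.1,0,0,0],[0,0,0,0,0,0]]' | grep -E "force|ee_pos|pos"; done
```

```text
ee_pos: [0.5857, 0.1507, 0.195]
contact_force: [-0.3, -0.1, -0.2]
ee_pos: [0.5857, 0.1507, 0.1948]
contact_force: [-1.6, -0.5, 2.2]
ee_pos: [0.5856, 0.1507, 0.1949]
contact_force: [-0.8, 0.1, 2.3]
ee_pos: [0.5855, 0.1507, 0.1948]
contact_force: [-2.4, -0.6, 3.6]
```

```bash
python3 -m handwheel '[[0,0,0,0,0,0],[0,0,0,0,0,0],[0,0,0,0,0,0]]' 8 | tail -2
python3 -m handwheel '[[0,0,1,0,0,0],[0,0,2,0,0,0],[0,0,4,0,0,0],[0,0,4,0,0,0],[0,0,3,0,0,0],[-2,-4,0,0,0,0],[-2,-5,0,0,0,0],[-1,-5,0,0,0,0]]' | tail -2
python3 - <<'E'
from h import *
go(O+B@[0,0,.34], tool(-PN,PY)); go(O+B@[0,0,.34], tool(-PN,PX))
im,d,P,K,T=grab('scene')
hsv=cv2.cvtColor(im,cv2.COLOR_RGB2HSV)
m=(d>0)&(hsv[...,0]>95)&(hsv[...,0]<130)&(hsv[...,1]>100)&(np.abs(P[...,0]-.587)<.12)&(np.abs(P[...,1]-.15)<.12)
print(m.sum(),np.percentile(P[m],[1,50,99],axis=0).round(4))
save(cv2.resize(im[180:400,250:480],(600,574)),'p2.png')
E
```

```text
contact_force: [0.3, -0.9, 0.2]
finger_gap: 0.936
contact_force: [1.2, -1.0, -1.0]
finger_gap: 0.937
t 11.85 shift cm [ -8.6  -21.86   2.97] turn deg [-19.2 -24.8  91.9] 23.7 97.1 F [ 1.2 -1.  -1. ] gap 0.937
t 11.85 shift cm [ -8.6  -21.86   2.97] turn deg [  4.  -27.1   4. ] 23.7 27.7 F [ 1.2 -1.  -1. ] gap 0.937
704 [[0.5698 0.0986 0.0427]
 [0.5949 0.1543 0.0474]
 [0.6202 0.2053 0.0513]]
```

View pics/p2.png

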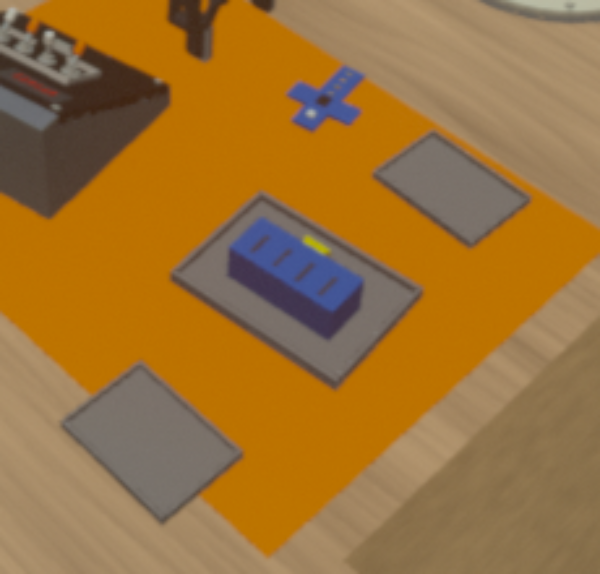

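```bash
python3 -m handwheel '[[-1.5,-3.6,0.6,0.6,-4.4,0.6],[-1.5,-3.6,0.6,0.6,-4.4,0.6],[-1.5,-3.6,0.6,0.6,-4.4,0.6],[-1.5,-3.6,0.6,0.6,-4.4,0.6],[-1.5,-3.6,0.6,0.6,-4.4,0.6],[-1.1,-3.6,0.3,0.6,-4.4,0.6],[0,0,0,0,0,0],[0,0,0,0,0,0]]' 0 | tail -1
python3 - <<'E'
from h import *
go(O+.34*PN, tool(-PN,PX))
im,d,P,K,T=grab('wrist'); save(im,'w4.png'); np.savez('w4.npz',im=im,d=d,P=P)
L=(P-O)@B
for q in("tgl_a_tip","tgl_c_tip"):
    for r in models.trace('wrist',q)[:5]:
        m=r["region"]&(d>0); print(q,round(r["score"],2),np.round(r["pixel"]),m.sum(),np.median(L[m],0).round(4) if m.any() else '')
E
```

```text
finger_gap: 0.002
t 12.9 shift cm [ 0.45  0.96 -0.95] turn deg [0.6 0.5 0.7] 1.4 1.1 F [0.5 0.6 0.1] gap 0.002
tgl_a_tip 0.7 [312. 144.] 221 [-0.0058  0.0422  0.0316]
tgl_c_tip 0.66 [315. 260.] 210 [-0.0047 -0.0404  0.03  ]
tgl_c_tip 0.34 [324. 185.] 227 [0.0043 0.0145 0.031 ]
```

View pics/w4.png

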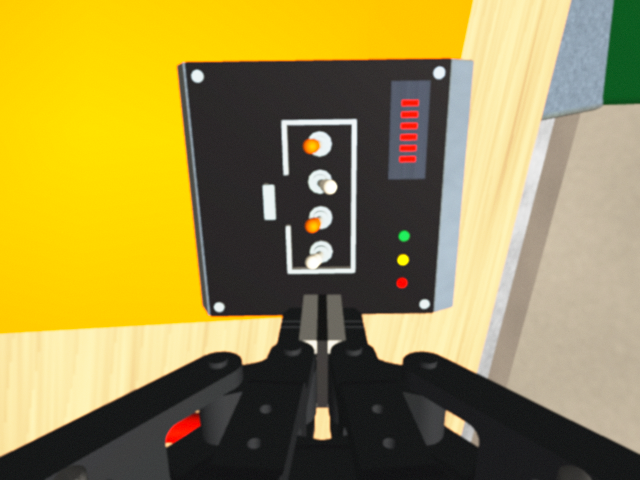

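```bash
python3 - <<'E'
from h import *
z=np.load('w4.npz'); st=ctrl.get_state()
t=(z['P']-st['ee_pos'])@R.from_quat(st['eef_rot']).as_matrix()
m=(z['d']>0)&(t[...,0]>.140)&(t[...,0]<.19)&(np.abs(t[...,1])<.05)&(np.abs(t[...,2])<.05)
q=t[m]; print(m.sum(),q[:,0].max())
for lo in(.14,.15,.16,.168): s=q[(q[:,0]>lo)&(q[:,0]<lo+.01)]; print(lo,len(s),np.percentile(s,[2,98],axis=0).round(4).tolist() if len(s) else '')
go(O+B@[-.028,-.014,.23], tool(-PN,PX))
E
```

```text
2813 0.1703034500866973
0.14 1179 [[0.1403, -0.0134, -0.0105], [0.1498, 0.0127, -0.0055]]
0.15 1058 [[0.1502, -0.0135, -0.0105], [0.1597, 0.0127, -0.0054]]
0.16 575 [[0.1601, -0.0124, -0.0104], [0.1683, 0.012, -0.0055]]
0.168 26 [[0.168, -0.0061, -0.01], [0.1698, 0.0058, -0.0092]]
t 13.05 shift cm [  3.31   0.02 -11.96] turn deg [0.6 0.5 0.6] 12.4 1.0 F [-0.5  0.5  0.3] gap 0.004
```

```bash
python3 -m handwheel '[[1.1,0,-4,0.6,0.5,0.6],[1.1,0,-4,0,0,0],[1.1,0,-3.5,0,0,0],[0,0,0,0,0,0],[0,0,0,0,0,0]]' | tail -1
python3 -c "
from h import *
go(O+B@[-.031,-.014,.195], tool(-PN,PX));print(PX)"
```

```text
finger_gap: -0.001
t 13.68 shift cm [ 1.1  -0.11 -3.57] turn deg [ 0.1  0.  -0.4] 3.7 0.4 F [-0.2 -0.7 -0.4] gap -0.001
[0.86816255 0.16090442 0.46947156]
```

```bash
python3 -m handwheel '[[0.6,-0.1,-1.8,0,0,-0.3],[0.5,0,-1.7,0,0,0],[0,0,0,0,0,0],[0,0,0,0,0,0]]' | grep force
python3 - <<'E'
from h import *
go(O+B@[-.031,-.014,.195], tool(-PN,PX))
E
```

```text
contact_force: [-0.2, -0.2, 1.3]
t 14.18 shift cm [-0.08 -0.01 -0.65] turn deg [ 0.3  0.4 -0.1] 0.7 0.6 F [-0.2 -0.2  1.3] gap 0.0
```

```bash
python3 -m handwheel '[[-0.1,0,-0.6,0.3,0.4,0],[0,0,0,0,0,0],[0,0,0,0,0,0]]' | grep force
python3 - <<'E'
from h import *
go(O+B@[-.031,-.014,.195], tool(-PN,PX))
E
python3 -m handwheel '[[0.52,0.1,0.28,0,0,0],[0.52,0.1,0.28,0,0,0],[0,0,0,0,0,0]]' | grep force
python3 - <<'E'
from h import *
go(O+B@[-.011,-.014,.195], tool(-PN,PX))
E
```

```text
contact_force: [0.3, 0.0, -0.2]
t 14.55 shift cm [ 0.04  0.   -0.19] turn deg [ 0.1  0.1 -0.1] 0.2 0.2 F [ 0.3  0.  -0.2] gap -0.002
contact_force: [-8.0, -2.6, 8.4]
t 14.93 shift cm [0.7  0.12 0.1 ] turn deg [ 0.1  0.1 -0.1] 0.7 0.2 F [-8.  -2.6  8.4] gap 0.001
```

```bash
python3 - <<'E'
from h import *
im,d,P,K,T=grab('wrist'); save(im[:400,150:500],'w5.png')
E
```

```text
(no output)
```

View pics/w5.png

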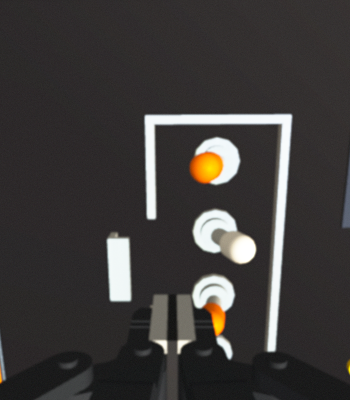

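```bash
python3 -m handwheel '[[-0.6,-0.1,0.1,0,0,0],[-0.52,-0.1,-0.28,0,0,0],[0,0,0,0,0,0],[0,0,0,0,0,0]]' | grep force
python3 - <<'E'
from h import *
go(O+B@[-.028,-.014,.187], tool(-PN,PX))
E
```

```text
contact_force: [0.4, -0.3, -0.9]
t 15.47 shift cm [ 0.72  0.12 -1.24] turn deg [ 0.1  0.1 -0.1] 1.4 0.2 F [ 0.4 -0.3 -0.9] gap -0.002
```

```bash
python3 -m handwheel '[[0.4,0.06,-0.7,0,0,0],[0.3,0.06,-0.55,0,0,0],[0,0,0,0,0,0],[0,0,0,0,0,0]]' | grep force
python3 - <<'E'
from h import *
go(O+B@[-.028,-.014,.187], tool(-PN,PX))
E
```

```text
contact_force: [0.5, 0.1, 0.1]
t 15.97 shift cm [-0.06 -0.02  0.14] turn deg [ 0.1  0.1 -0.1] 0.2 0.2 F [0.5 0.1 0.1] gap 0.002
```

```bash
for i in 1 2 3; do python3 -m handwheel '[[0.43,0.08,0.24,0,0,0],[0,0,0,0,0,0]]' | grep force;  python3 - <<'E'
from h import *
s=ctrl.get_state();print(((s['ee_pos']-O)@B*1000).round(1), (s['contact_force']@B).round(1))
E
done
```

```text
contact_force: [-0.4, -0.3, -0.5]
[-22.7 -13.9 185.7] [-0.6 -0.2 -0.2]
contact_force: [-1.3, 0.0, 0.6]
[-17.4 -13.8 186. ] [-0.9  0.3  1.1]
contact_force: [-3.7, -1.1, -0.1]
[-12.5 -13.6 186. ] [-3.5 -0.4  1.7]
```

```bash
for i in 1 2 3; do python3 -m handwheel '[[0.13,0.02,0.07,0,0,0],[0,0,0,0,0,0]]' | grep force;  python3 - <<'E'
from h import *
s=ctrl.get_state();print(((s['ee_pos']-O)@B*1000).round(1), (s['contact_force']@B).round(1))
E
done
```

```text
contact_force: [-5.7, -2.9, 0.0]
[-11.9 -13.5 185.9] [-5.4 -1.8  2.9]
contact_force: [-5.3, -3.4, -0.1]
[-11.5 -13.5 185.9] [-5.2 -2.4  2.6]
contact_force: [-6.0, -2.5, 0.4]
[-11.1 -13.5 185.9] [-5.4 -1.3  3.3]
```

```bash
for i in 1 2 3; do python3 -m handwheel '[[0.26,0.04,0.14,0,0,0],[0,0,0,0,0,0]]' | grep force;  python3 - <<'E'
from h import *
s=ctrl.get_state();print(((s['ee_pos']-O)@B*1000).round(1), (s['contact_force']@B).round(1))
E
done
```

```text
contact_force: [-8.2, -4.9, 0.7]
[-10.3 -13.5 185.9] [-7.6 -3.3  4.8]
contact_force: [-6.8, -4.4, 2.7]
[ -9.7 -13.5 185.9] [-5.4 -3.1  5.9]
contact_force: [-7.3, -5.5, 2.0]
[ -9.  -13.5 185.9] [-6.3 -4.1  5.6]
```

```bash
python3 -m handwheel '[[-0.6,-0.1,-0.3,0,0,0],[-0.7,-0.1,-0.3,0,0,0],[-0.9,-0.17,1.8,0,0,0],[-0.9,-0.17,1.8,0,0,0],[-0.9,-0.17,1.8,0,0,0],[-0.9,-0.17,1.8,0,0,0],[0,0,0,0,0,0],[0,0,0,0,0,0]]' | grep force
python3 - <<'E'
from h import *
s=ctrl.get_state();print(((s['ee_pos']-O)@B*1000).round(1))
im,d,P,K,T=grab('wrist'); save(im[:400,150:500],'w6.png')
L=(P-O)@B
for q in("tgl_a_tip","tgl_c_tip"):
    for r in models.trace('wrist',q)[:5]:
        m=r["region"]&(d>0); print(q,round(r["score"],2),np.round(r["pixel"]),m.sum(),np.median(L[m],0).round(4) if m.any() else '')
E
```

```text
contact_force: [0.2, 0.4, -0.7]
[-21.9 -13.5 269.4]
tgl_a_tip 0.71 [361. 153.] 417 [-0.0066  0.0422  0.0314]
tgl_c_tip 0.57 [364. 302.] 296 [-0.0039 -0.0393  0.027 ]
tgl_c_tip 0.46 [379. 176.] 96099 [0.008  0.0259 0.0005]
```

View pics/w6.png

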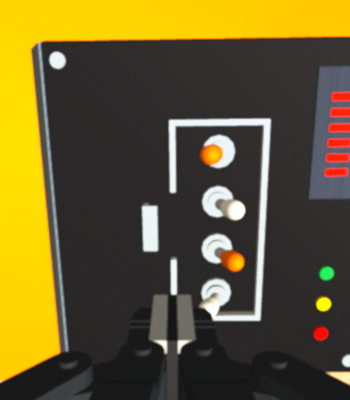

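```bash
python3 -m handwheel '[[-0.5,2.8,0,0,0,0],[-0.5,2.75,0,0,0,0],[0.4,0,-2.4,0,0,0],[0.8,0.2,-2.4,0,0,0],[0,0,0,0,0,0],[0,0,0,0,0,0]]' | grep force
python3 - <<'E'
from h import *
go(O+B@[-.029,.042,.187], tool(-PN,PX))
s=ctrl.get_state();print(((s['ee_pos']-O)@B*1000).round(1))
E
```

```text
contact_force: [0.8, -0.2, -0.1]
t 20.12 shift cm [ 1.93  0.09 -2.5 ] turn deg [ 0.  -1.1  0.1] 3.2 1.1 F [ 0.8 -0.2 -0.1] gap 0.002
[-34.1  44.6 218.1]
```

```bash
python3 -m handwheel '[[1.0,0.05,-1.2,0,-1,0],[0.9,0.04,-1.2,0,0,0],[0,0,0,0,0,0],[0,0,0,0,0,0]]' | grep force
python3 - <<'E'
from h import *
go(O+B@[-.029,.042,.187], tool(-PN,PX))
s=ctrl.get_state();print(((s['ee_pos']-O)@B*1000).round(1))
E
```

```text
contact_force: [0.2, -0.6, 0.4]
t 20.62 shift cm [-0.    0.08 -0.38] turn deg [0.1 0.1 0.1] 0.4 0.2 F [ 0.2 -0.6  0.4] gap -0.0
[-27.3  41.2 190.4]
```

```bash
python3 -m handwheel '[[0.1,0.1,-0.4,0,0,0],[0,0,0,0,0,0],[0.43,0.08,0.24,0,0,0],[0,0,0,0,0,0],[0.43,0.08,0.24,0,0,0],[0,0,0,0,0,0]]' | grep force
for i in 1 2 3 4 5 ; do  python3 - <<'E'
from h import *
s=ctrl.get_state();print(((s['ee_pos']-O)@B*1000).round(1), (s['contact_force']@B).round(1))
E
python3 -m handwheel '[[0.26,0.04,0.13,0,0,0],[0,0,0,0,0,0]]' | grep force;  
done
python3 - <<'E'
from h import *
s=ctrl.get_state();print(((s['ee_pos']-O)@B*1000).round(1), (s['contact_force']@B).round(1))
E
```

```text
contact_force: [0.6, 0.3, 0.9]
[-17.6  42.2 187.6] [1.  0.1 0.5]
contact_force: [0.1, -0.8, 1.0]
[-14.5  42.2 187.5] [ 0.4 -0.8  0.9]
contact_force: [-5.0, -3.0, 0.4]
[-12.3  42.3 187.3] [-4.7 -2.1  2.9]
contact_force: [-7.0, -5.3, 1.4]
[-11.6  42.4 187.2] [-6.3 -3.9  4.9]
contact_force: [-6.1, -4.3, 2.9]
[-10.9  42.5 187.2] [-4.7 -3.1  5.7]
contact_force: [-4.8, -4.3, 2.1]
[-10.2  42.6 187.2] [-3.9 -3.4  4.4]
```

```bash
python3 -m handwheel '[[0.26,0.04,0.13,0,0,0],[0.26,0.04,0.13,0,0,0],[0,0,0,0,0,0]]' | grep force
python3 -m handwheel '[[-0.6,-0.1,-0.3,0,0,0],[-0.7,-0.1,-0.3,0,0,0],[-0.9,-0.17,1.8,0,0,0],[-1.4,-0.27,2.7,0,0,0],[-1.4,-1.27,2.7,0,0,0],[-1.4,-2.2,2.7,0,0,0],[-1.4,-2.2,2.7,0,0,0],[0,0,0,0,0,0]]' | grep force
python3 - <<'E'
from h import *
s=ctrl.get_state();print(((s['ee_pos']-O)@B*1000).round(1))
im,d,P,K,T=grab('wrist'); np.savez('w7.npz',im=im,d=d,P=P)
L=(P-O)@B
for n in(0,):
    hsv=cv2.cvtColor(im,cv2.COLOR_RGB2HSV)
    for y in(.042,.014,-.014,-.042):
        m=(d>0)&(np.abs(L[...,0])<.02)&(np.abs(L[...,1]-y)<.011)&(L[...,2]>.024)&(L[...,2]<.04)
        t=L[m]; 
        if len(t): print(y,m.sum(),np.percentile(t,[5,50,95],axis=0).round(4).tolist(),'hue/sat',np.median(hsv[m],0))
t2,d2,P2,_,_=grab('scene'); z=np.load('scene.npz')
for q in("pcb","flux","driver","cover_mid"):
    for r in models.trace('scene',q)[:1]:
        m=r["region"]&(d2>0); print(q,round(r["score"],2),m.sum(),np.median(P2[m],0).round(3))
save(np.hstack([cv2.resize(im[:400,150:550],(400,400)),cv2.resize(t2[100:400,150:550],(400,300))[np.r_[0:300,[299]*100]]]),'w7.png')
E
```

```text
contact_force: [-5.7, -1.0, 2.0]
contact_force: [-1.2, -0.0, 0.7]
[-29.9  -6.9 338.9]
0.042 236 [[0.0008, 0.0379, 0.0256], [0.0052, 0.0419, 0.0311], [0.0101, 0.046, 0.0335]] hue/sat [ 14. 255. 249.]
0.014 216 [[0.0004, 0.0102, 0.0255], [0.0048, 0.0145, 0.0313], [0.0094, 0.0183, 0.0336]] hue/sat [ 22.   19.5 243. ]
-0.014 204 [[0.0013, -0.0173, 0.0251], [0.0055, -0.013, 0.0308], [0.0102, -0.0096, 0.0333]] hue/sat [ 13. 255. 244.]
-0.042 180 [[-0.0107, -0.0451, 0.0256], [-0.0066, -0.0407, 0.0311], [-0.0019, -0.0376, 0.033]] hue/sat [ 23.  12. 253.]
pcb 0.82 442 [0.39  0.007 0.008]
flux 0.82 528 [0.48  0.431 0.044]
driver 0.79 298 [ 0.547 -0.406  0.021]
cover_mid 0.82 1362 [0.605 0.158 0.046]
```

View pics/w7.png

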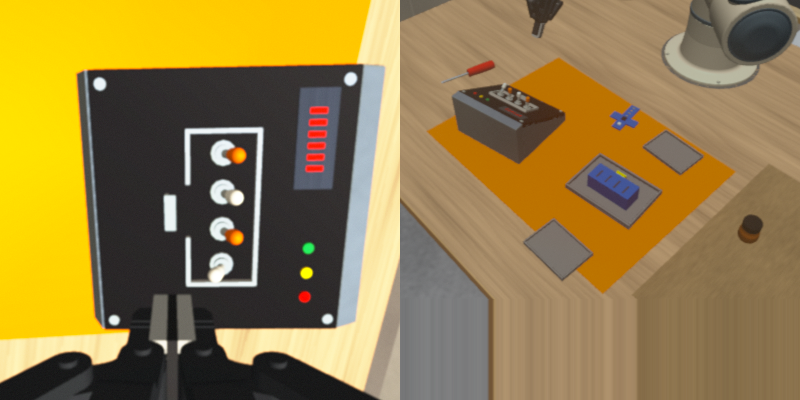

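Both orange caps now sit as far up the slope as the white toggle that was already up (x about +5 mm). The other white toggle is still down, the cover lies flat in the largest tray, and nothing else has moved.

```bash
python3 -c "
from bench import ctrl
print(ctrl.hand_in())"
```

```text
the job is handed in; nothing more can be done
None
```

I finished the job and handed it in at about 23 s of robot time, under the 61 s limit.

- **Cover:** I pinched the snap tab against the plain face, which pressed it to its stop, and lifted the cover straight off the panel. I lowered it open side down until about 2–4 N showed contact with the floor of the largest tray, then let go. The scene camera shows it flat inside the tray.
- **Orange toggles:** I pushed both up the slope with shut fingers. The first try on toggle b was too high. The fingertip wedged on the cap with about 11 N and did not flip it, so I backed off, went lower and repeated it.
- **Last checks:**
  - The wrist camera puts the orange caps at x = +5.2 and +5.5 mm. The white toggle that was already up reads +4.8 mm, so both are fully up.
  - The other white toggle is still down, at -6.6 mm.
  - The circuit board, jar and screwdriver are within about 5 mm of their first measurements, which is within the measuring noise.
  - The robot was clear of everything.

No check failed in the end.

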